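# File a turning pattern in the lever arch pattern file

## Task

File the loose turning pattern: lift the lever of the lever arch file until its rings spring open, set the pattern with its two holes over the two posts so that it lies flat on the board, and then press the lever down, without gripping it, until it clicks fully home and the rings are shut. Be gentle: never ram the pattern onto the posts nor press hard on the lever once it has reached its stop. Leave the bowl, the gouge and the wax jar where they are.

Things in the scene. Friction and masses are not known exactly. Their poses are not given: they have to be found in the camera images.
- file: Lever arch file, fixed: plywood board 275 x 220 x 14 mm, steel mechanism. Origin on the bench midway under the posts; x from the posts to the lever, y along the row of posts, z up. Board from x = -130 to 145 mm. Two arches (rings), feet at x = 45, y = +-40 mm, up to 57 mm above the board: shut, they close on the post tops and block them; open, they tilt back to +x, over 30 mm clear of the posts.
- post_a (a point): Top of the fixed upright post at y = +40 mm of the file: steel, 7 mm in diameter with a round end, 40 mm above the board (54 mm above the bench).
- post_b (a point): Top of the same kind of post at y = -40 mm of the file.
- lever_pivot (a point): Hinge axis of the lever, at x = 50, y = 0, 49 mm above the bench, parallel to the file's y. The handle runs from it to a steel paddle, centre 84 mm out: 36 mm long, 22 wide (file y), 10 thick. Rings shut, it points to the file's +x, level if it were straight; but years of use have bent it up or down, which no reading gives: the paddle's home height is 49 mm +-12 mm.
- lever (a joint): Lever hub angle, rad (without the bend): 0 = home, rings shut (hard stop); 1.15 = rings open (stop). A spring holds it at 0 (2 N up at the paddle lifts it) and throws it open past 0.035. Closing takes up to 12 N square to the handle at the paddle; only in the last 3 mm does it click over and stay, then force rises steeply. A 15 N push there is ample, over 25 N too much. Can be pinched from above.
- pattern_grip (a point): Centre of the grip block (44 mm in x, 24 in y, 34 high; centre 23 mm above the plate's underside) of the loose wooden pattern (about 130 g). Plate 100 (x) x 130 (y) x 6 mm, two round bulges on its -x edge, two 10 mm holes at +48 in x, +-40 in y from this point. Filed, its x and y run along the file's, the block 48 mm from the row of posts on the side away from the lever.
- pattern_hole_a (a point): Centre of the pattern's hole at pattern y = +40 mm, at the plate's underside; goes over post_a.
- pattern_hole_b (a point): Centre of the pattern's hole at pattern y = -40 mm, at the plate's underside; goes over post_b.
- bowl: Bystander: turned wooden bowl, 124 mm across, 50 mm high; origin at the centre of its underside.
- gouge: Bystander: turning gouge, 330 mm long, lying on the bench; origin on the bench where handle and blade meet.
- wax: Bystander: small amber wax jar, 64 mm across, 60 mm high; origin at the centre of its underside.
Mind the look-alikes: they are no part of the job. Leave any blue, red or white look-alike of the part that bears pattern_grip alone.

How it is judged (in metres and radians):
On the way, in this order (a step that is already met when the one before it is completed fails the run):
1. the lever is up and the rings are open (value of joint lever above 1 rad), for 0.2 s.
2. the pattern lies flat on the board with both holes over the posts, the rings still open (value of joint lever above 0.9 rad and horizontal distance between pattern_hole_a and post_a below 0.004 m and horizontal distance between pattern_hole_b and post_b below 0.004 m and z of each of pattern_hole_a, pattern_hole_b in the frame of file below 0.018 m), for 0.2 s.
At the end, for the whole second after the job is handed in: The lever is within 0.03 rad of fully home (rings shut), and the pattern lies at rest flat on the board (underside within 3 mm of it, tilt under 0.05 rad) with each hole centred on its post within 4 mm (value of joint lever below 0.03 rad and horizontal distance between pattern_hole_a and post_a below 0.004 m and horizontal distance between pattern_hole_b and post_b below 0.004 m and z of each of pattern_hole_a, pattern_hole_b in the frame of file below 0.017 m and angle between pattern_grip's own z axis and vertical below 0.05 rad and linear speed of pattern below 0.02 m/s); the robot touches nothing.
It fails at once if with the pattern on the posts, the lever is loaded with more than 32 N (contact force between anything else and lever above 32 N and horizontal distance between pattern_hole_a and post_a below 0.006 m and horizontal distance between pattern_hole_b and post_b below 0.006 m and z of pattern_hole_a in the frame of file below 0.03 m).
It fails at once if the pattern is pressed on the file with more than 45 N in all (contact force between pattern and file above 45 N).
It fails at once if the bowl is moved by more than 30 mm (distance of bowl from where it was at the start of the episode above 0.03 m).
It fails at once if the gouge is moved by more than 30 mm (distance of gouge from where it was at the start of the episode above 0.03 m).
It fails at once if the wax jar is moved by more than 30 mm (distance of wax from where it was at the start of the episode above 0.03 m).
It also fails if it takes over 72 s, if anything falls off the work surface, if the arm or the gripper's body presses on something with over 40 N, if the wrist force passes 120 N, or if a joint passes its speed limit or range.

## Robot

A 6-joint arm with a two-finger parallel gripper is mounted at the origin on the work surface. World frame = base frame: x ahead of the robot, y to its left, z up, the work surface at z = 0. Lengths are in mm, angles in rad, forces in N, time in s.
With the tool pointing down it reaches from about 275 to 1000 mm from the base axis. Payload 8.4 kg.
Tool frame: the origin (TCP) lies midway between the tips of the shut fingers; the grasp point (between the pads) lies 19 mm behind it; z points along the fingers, y is the direction in which the jaws open and shut (so a half turn about z gives the same grasp; the last joint's range is limited). The gripper opens to 85 mm and grips with 20 to 120 N. Pads are 22 mm wide; open, the fingers measure 114 mm over their backs; the gripper's body (76 mm by 85 mm) begins 54 mm behind the grasp point. The pads swing forward as they close: fully open they stand 13 mm farther back than shut.
Start: joints at [1.255, 0.353, 1.633, -0, 1.155, -0.002], TCP at [192.921, 594.483, 231.281] pointing down, gripper open.
Joint ranges: [-2.63, 2.63], [-0.92, 2.1], [0.06, 2.66], [-1.3, 4.44], [0, 2.69], [-3.02, 3.02]. Speed limits (rad/s): [2.22, 2.22, 2.79, 3.14, 3.14, 3.14].

## Interface

Orientations are given as [roll, pitch, yaw] about the fixed x, y, z axes, in that order (R = Rz(yaw) Ry(pitch) Rx(roll)).
In Python, from rig import r gives the robot as it stands.
- The arm moves only by the tool play_rows, never from a script. Its argument "moves" is a list of rows, each a list of 3 entries, a list of its own where there are three numbers: the turn, a rotation vector about the tool's x, y, z in degrees, then the shift along the tool's x, y, z in mm, then the opening, from 0 (shut) to 1 (fully open). A call has 1 to 20 rows; each row is the pose to reach, as a shift and turn from the pose measured when the call began, along the tool's axes at that moment; what a row does not reach only later rows make up. A row lasts 1/10 s, in which the tool goes at most 50 mm and 8.59 degrees, less where a joint would pass 70% of its speed; a pose out of reach is approached as far as the arm can. A call with a gripper value outside its range is refused whole. The fingers move at their own pace and stop on an object; "newtons" is the grip in N (left out, the last holds). Time passes only in rows, so rows that repeat a pose let the fingers close. It gives the time, the measured TCP pose, the force and the opening at its end, in the units of the state.
- r.sense(): the state, without advancing time (a new reading comes with each control period).
- r.grab_frame(name): name is "scene" or "top" or "wrist"; returns a dict with "color" (480x640x3 uint8, red, green, blue), "K" (3x3 intrinsics, pixels), "rvec" (rotation vector, rad) and "tvec" (3), from world to camera coordinates, as OpenCV has them; the wrist camera has in their place "T_tool_cam" (4x4, takes a point from camera to tool coordinates, whose origin is the TCP and whose axes are the flange's). Camera axes: x right, y down, z forward; pixel columns grow to the right and rows downward; lengths in mm; the calibration is good to about 2 mm. A picture is of the moment at which its call begins: read the wrist's pose just before it. There is no depth.
- r.sign_off(): hands the job in, once; it reports no verdict.
Trained networks look in a picture, given as the dict that the camera call returned (one of the last four; its "shot" number tells which), for a name from the list of things; names that differ only in an ending like _2 or _b are one class to them, and where a whole thing is asked for, a point or a joint stands for the part that bears it (a point fixed in the world has none). Each returns a list of dicts, best first, with "conf" (0 to 1); they miss things now and then, are a little off and sometimes report something else, mostly with a low value. They report only what shows in the picture. A call takes as long as a camera call. They do not tell look-alikes from the thing itself.
- r.silhouettes(picture, name): "mask" (480x640 bool, what is visible of it) and "location" ([column, row] in pixels, amid what is visible of it).
The state is a dict: "clock": time; "qpos": joint angles; "qvel": joint speeds; "joint_efforts": joint torques, N m; "eef_pos": TCP position; "tcp_rot": TCP orientation; "contact_force": force on the tool from outside, world axes, zero at the start; "wrist_torque": the same for the moment, N m; "opening": opening from 0.0 (shut) to 1.0 (fully open).
Only numpy, scipy, OpenCV 4.12 (cv2) and the standard library are available. Lean on these libraries where they do the work, as an engineer would, in place of code of your own. Each camera call takes 0.05 s, during which the arm holds its last target.

## Working session

There is one attempt and no reset: what is moved stays moved. The work goes in short steps, Python scripts to look and compute and a tool call to move; the robot and the scene stay as the last step left them, time stands still between calls to the robot, and variables do not carry over. Pictures are saved under pics/ and viewed, and the job is handed in when it is done.

Besides the shell and the picture viewer there is one more tool, called as a command line: name --argument value ..., lists and objects as JSON in quotes. play_rows: Moves the arm, as the interface text tells. Its arguments: {"type":"object","properties":{"moves":{"type":"array"},"newtons":{"type":"number"}},"required":["moves"]}

```bash
ls; mkdir -p pics; cat > h.py <<'E'
import numpy as np, cv2
from rig import r
from scipy.spatial.transform import Rotation as R
def save(f,name): cv2.imwrite('pics/'+name,cv2.cvtColor(f['color'],cv2.COLOR_RGB2BGR))
def campose(f,s=None):
    if 'rvec' in f:
        Rm,_=cv2.Rodrigues(np.array(f['rvec'],float)); return Rm,np.array(f['tvec'],float).ravel()
    T=np.array(f['T_tool_cam']); Rt=R.from_euler('xyz',s['tcp_rot']).as_matrix(); 
    Rwc=Rt@T[:3,:3]; c=Rt@T[:3,3]+np.array(s['eef_pos'])
    return Rwc.T,-Rwc.T@c
def onplane(f,uv,z,s=None):
    Rm,t=campose(f,s); K=np.array(f['K']); c=-Rm.T@t
    d=Rm.T@np.linalg.solve(K,np.array([uv[0],uv[1],1.])); k=(z-c[2])/d[2]; return c+k*d
def proj(f,P,s=None):
    Rm,t=campose(f,s); p=(np.array(f['K'])@(Rm@np.atleast_2d(P).T+t[:,None])).T; return p[:,:2]/p[:,2:]
E
python3 - <<'E'
from h import *
s=r.sense();print(s)
for n in ['scene','top','wrist']:
    f=r.grab_frame(n);save(f,n+'0.png');print(n,f.keys(),f['K'])
    for nm in (['file','pattern_grip','lever'] if n!='wrist' else ['pattern_grip']):
        for d in r.silhouettes(f,nm): print(nm,d['conf'],d['location'],d['mask'].sum())
E
```

```text
pics
{'clock': 0.0, 'qpos': array([ 1.25463420e+00,  3.53646776e-01,  1.63414645e+00, -2.70649275e-05,
        1.15517374e+00, -2.42532569e-03]), 'qvel': array([ 0.00061783, -0.00082333, -0.00039623,  0.00023677,  0.00111661,
       -0.00049702]), 'joint_efforts': array([ 5.41499627e-03, -6.05250049e+01, -3.42085397e+01,  3.80984429e-04,
        9.12890100e-03,  1.47070273e-05]), 'eef_pos': array([192.76009087, 594.0334104 , 230.55725973]), 'tcp_rot': array([-3.14021829e+00,  2.14125130e-05,  2.82786681e+00]), 'contact_force': array([ 0.27139019, -0.48761936,  1.04612769]), 'wrist_torque': array([-0.03602963,  0.00013747,  0.01753582]), 'opening': 0.9965767007074229}
scene dict_keys(['color', 'K', 'rvec', 'tvec', 'shot']) [[463.28977132   0.         322.34886807]
 [  0.         463.28977132 238.14262369]
 [  0.           0.           1.        ]]
file 0.74 [301.4, 263.3] 7723
pattern_grip 0.91 [286.2, 168.7] 1180
pattern_grip 0.79 [345.9, 183.9] 1222
pattern_grip 0.68 [394.6, 222.1] 1502
pattern_grip 0.39 [297.7, 264.6] 7955
lever 0.7 [328.9, 276.6] 285
top dict_keys(['color', 'K', 'rvec', 'tvec', 'shot']) [[609.75980607   0.         320.54743252]
 [  0.         609.75980607 233.67395971]
 [  0.           0.           1.        ]]
file 0.7 [339.0, 234.8] 8058
file 0.67 [350.2, 198.3] 233
file 0.47 [373.6, 143.5] 954
pattern_grip 0.96 [244.0, 182.4] 1743
pattern_grip 0.94 [228.8, 250.3] 1736
pattern_grip 0.61 [158.2, 253.0] 1766
pattern_grip 0.57 [248.0, 319.7] 1859
lever 0.55 [346.9, 196.4] 218
wrist dict_keys(['color', 'K', 'T_tool_cam', 'shot']) [[402.23547735   0.         318.97873222]
 [  0.         402.23547735 242.5132259 ]
 [  0.           0.           1.        ]]
pattern_grip 0.88 [313.1, 428.9] 3862
pattern_grip 0.78 [38.8, 375.3] 5320
```

View pics/scene0.png

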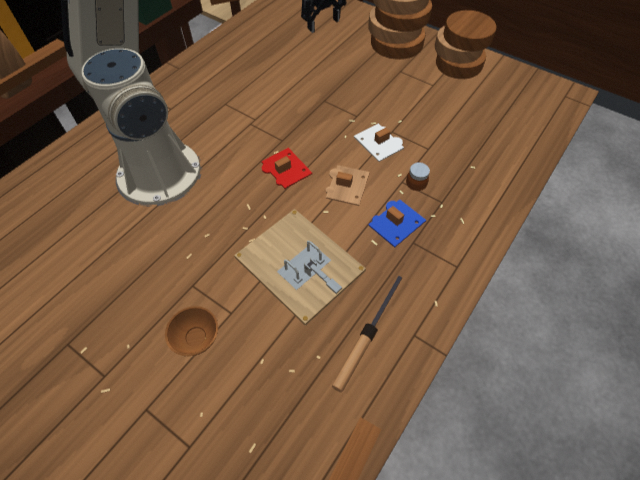

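View pics/top0.png

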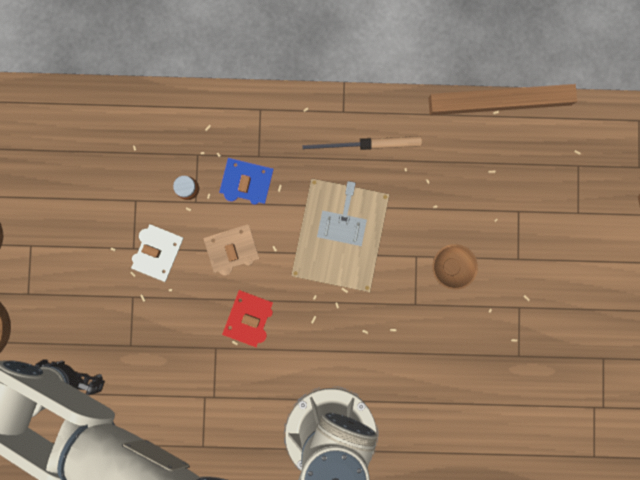

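View pics/wrist0.png

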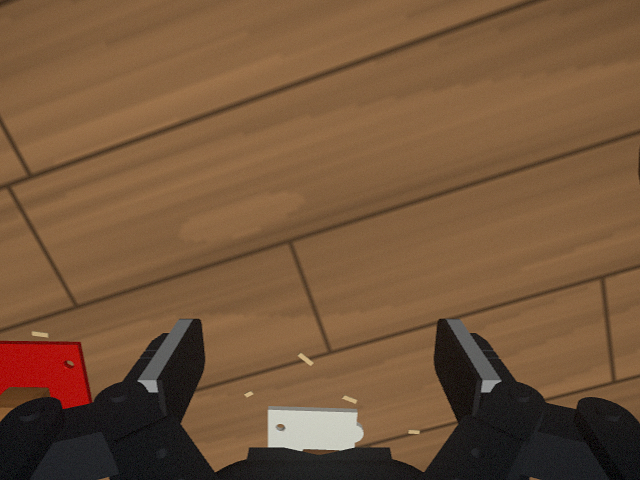

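The scene holds four candidates in the top view: wooden (231,250), blue (246,182), white (157,253) and red (248,319). The task rules out the coloured ones, so the bare wooden one is meant. The file is at (341,235) with its lever pointing to the image top. I'll enlarge to confirm.

```bash
python3 - <<'E'
from h import *
f=r.grab_frame('top');c=f['color']
def crop(x0,y0,x1,y1,k,n):
    im=cv2.resize(c[y0:y1,x0:x1],None,fx=k,fy=k,interpolation=cv2.INTER_CUBIC);cv2.imwrite('pics/'+n,im[:,:,::-1])
crop(190,210,270,290,7,'pat1.png');crop(285,170,400,300,4.6,'file1.png') 
f=r.grab_frame('scene');c=f['color'];crop(225,200,375,330,5,'file2.png')
E
```

```text
(no output)
```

View pics/pat1.png

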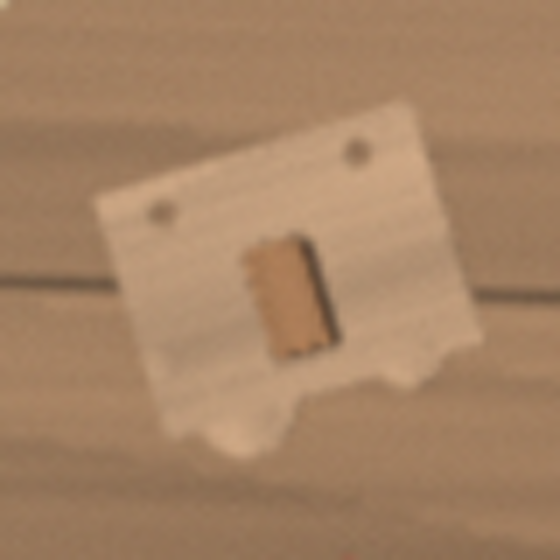

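View pics/file1.png

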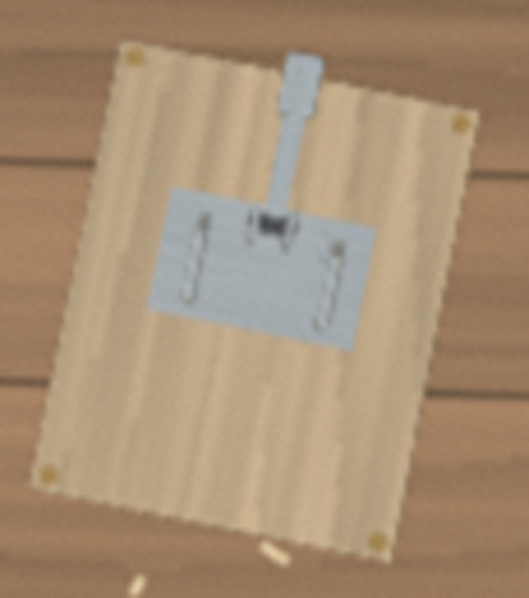

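View pics/file2.png

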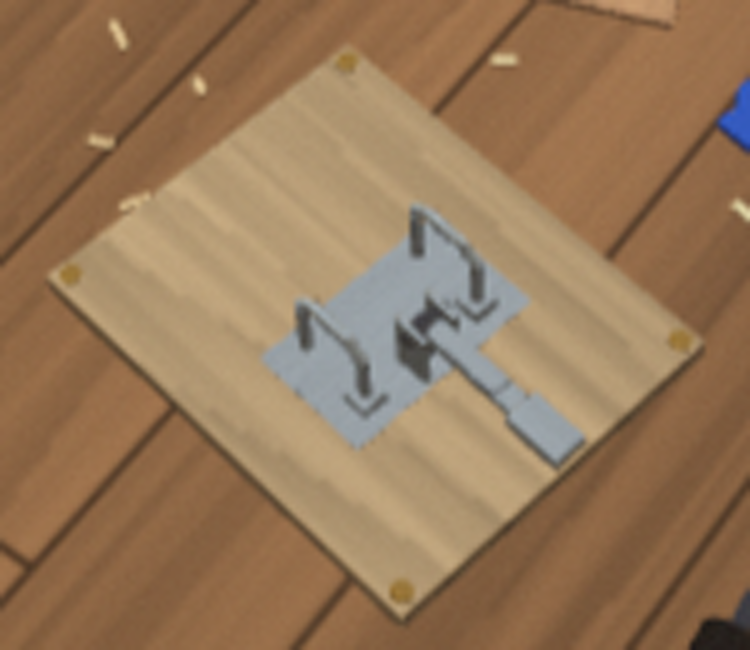

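The crops confirm it: a bare wood pattern with its holes towards image top (crop (162,213), (357,152)), and the file with rings shut and its lever pointing image-up. Now I'll work out the poses.

```bash
cat >> h.py <<'E'
def fit2(A,B):
    A=np.array(A,float);B=np.array(B,float);a=A-A.mean(0);b=B-B.mean(0)
    th=np.arctan2((a[:,0]*b[:,1]-a[:,1]*b[:,0]).sum(),(a*b).sum())
    Q=np.array([[np.cos(th),-np.sin(th)],[np.sin(th),np.cos(th)]]); t=B.mean(0)-Q@A.mean(0)
    return th,t,np.linalg.norm((Q@A.T).T+t-B,axis=1)
E
python3 - <<'E'
from h import *
f=r.grab_frame('top')
W=[onplane(f,(285+x/4.6,170+y/4.6),14)[:2] for x,y in [(122,42),(478,110),(392,560),(33,488)]]
L=[(145,110),(145,-110),(-130,-110),(-130,110)]
print('file',fit2(L,W))
g=r.grab_frame('scene')
W=[onplane(g,(225+x/5,200+y/5),14)[:2] for x,y in [(705,345),(404,618),(50,278),(350,45)]]
print('file scene',fit2(L,W),np.round(W))
P=[onplane(f,(190+x/7,210+y/7),z)[:2] for x,y,z in [(162,213,6),(357,152,6),(270,296,40),(98,198,6),(410,102,6)]]
Lp=[(48,40),(48,-40),(0,0),(50+8,65),(58,-65)]
print('pat',np.round(P),fit2(Lp[:3],P[:3]))
P=[onplane(f,(190+x/7,210+y/7),z)[:2] for x,y,z in [(162,213,6),(357,152,6),(98,198,6),(410,102,6),(483,338,6),(168,438,6)]]
print(np.linalg.norm(P[0]-P[1]),np.linalg.norm(P[2]-P[3]),np.linalg.norm(P[3]-P[4]))
# lever paddle from top: hint
print(onplane(f,(285+300/4.6,170+85/4.6),54),onplane(f,(285+272/4.6,170+225/4.6),49))
E
```

```text
file (np.float64(-0.16587495283001724), array([533.17946059, -10.05007406]), array([2.00781506, 1.28463784, 1.37974291, 1.74334176]))
file scene (np.float64(-0.17388728645747908), array([540.46563478, -10.86281733]), array([2.70629112, 2.36874661, 2.49388468, 0.99562403])) [[ 701.   70.]
 [ 663. -142.]
 [ 396.  -96.]
 [ 432.  119.]]
pat [[516. 339.]
 [542. 264.]
 [484. 291.]
 [521. 365.]
 [563. 244.]] (np.float64(0.3007743942838536), array([483.43991986, 288.54482611]), array([2.0727778 , 1.39648254, 2.39652199]))
80.1993599765546 128.1938955691873 97.4967897233805
[664.47114535 -31.98323199  54.        ] [582.21910505 -17.9372175   49.        ]
```

```bash
cat >> h.py <<'E'
def rel(pos,yaw,pitch=0):
    "shift/turn in tool axes to reach pos with tool down at yaw; pitch = extra rotation about tool y (rad)"
    s=r.sense(); Rc=R.from_euler('xyz',s['tcp_rot']); Rt=R.from_euler('xyz',[np.pi,0,yaw])*R.from_euler('y',pitch)
    print('turn',np.round(np.degrees((Rc.inv()*Rt).as_rotvec()),2),'shift',np.round(Rc.inv().apply(np.array(pos)-s['eef_pos']),1),'clock',round(s['clock'],2))
def F(p,th=-0.17,t=(536,-10.5)):
    c,s=np.cos(th),np.sin(th); return np.array([t[0]+c*p[0]-s*p[1],t[1]+s*p[0]+c*p[1],p[2]])
E
python3 - <<'E'
from h import *
s=r.sense(); f=r.grab_frame('wrist'); print(np.round(f['T_tool_cam'],3))
rel(F((70,0,250)),np.pi-0.17); rel((483,288,250),np.pi+0.30)
g=r.grab_frame('scene'); t=r.grab_frame('top')
def tri(a,b):
    A=[]
    for f,uv in ((t,a),(g,b)):
        Rm,tv=campose(f);Pm=np.array(f['K'])@np.c_[Rm,tv];A.append(Pm)
    X=cv2.triangulatePoints(A[0],A[1],np.array(a,float).reshape(2,1),np.array(b,float).reshape(2,1));X=(X[:3]/X[3]).ravel()
    return X,proj(t,X)-a,proj(g,X)-b
T=lambda x,y:(285+x/4.6,170+y/4.6); S=lambda x,y:(225+x/5,200+y/5)
print(tri(T(287,53),S(585,440)));print(tri(T(323,60),S(560,467)))
print('corner',tri(T(122,42),S(705,345)),tri(T(478,110),S(404,618)))
print(tri(T(33,488),S(350,45)))
E
```

```text
[[ 1.00000e-03 -9.49000e-01 -3.15000e-01  8.01290e+01]
 [ 1.00000e+00  1.00000e-03 -0.00000e+00 -2.65000e-01]
 [ 1.00000e-03 -3.15000e-01  9.49000e-01 -1.43104e+02]
 [ 0.00000e+00  0.00000e+00  0.00000e+00  1.00000e+00]]
turn [ 0.   -0.   -8.24] shift [-582.3 -459.5  -18.7] clock 0.75
turn [  0.    -0.   -35.17] shift [-370.5 -202.   -18.7] clock 0.75
(array([685.98779778, -24.00657739,  39.11825427]), array([[-0.20749505, -0.2715321 ]]), array([[-0.64610272,  0.06695569]]))
(array([683.1371517 , -44.74582083,  39.59855871]), array([[-0.4286703 , -0.55685974]]), array([[-1.33485322,  0.13731623]]))
corner (array([695.68978996,  74.53199504,   2.3803817 ]), array([[-0.33750617, -0.4803636 ]]), array([[-1.0646849 ,  0.10194588]])) (array([ 659.61495262, -141.25498508,    6.83371119]), array([[-0.27765286, -0.32259728]]), array([[-0.83024417,  0.09488042]]))
(array([425.82897497, 120.33465031,   7.30300893]), array([[-0.52809274, -0.62489252]]), array([[-1.33971097,  0.1461114 ]]))
```

play_rows --moves '[[[0,0,-8.2],[-582,-459,-19],0.6],[[0,0,-8.2],[-582,-459,-19],0.6],[[0,0,-8.2],[-582,-459,-19],0.6],[[0,0,-8.2],[-582,-459,-19],0.6],[[0,0,-8.2],[-582,-459,-19],0.6],[[0,0,-8.2],[-582,-459,-19],0.6],[[0,0,-8.2],[-582,-459,-19],0.6],[[0,0,-8.2],[-582,-459,-19],0.6],[[0,0,-8.2],[-582,-459,-19],0.6],[[0,0,-8.2],[-582,-459,-19],0.6],[[0,0,-8.2],[-582,-459,-19],0.6],[[0,0,-8.2],[-582,-459,-19],0.6],[[0,0,-8.2],[-582,-459,-19],0.6],[[0,0,-8.2],[-582,-459,-19],0.6],[[0,0,-8.2],[-582,-459,-19],0.6],[[0,0,-8.2],[-582,-459,-19],0.6],[[0,0,-8.2],[-582,-459,-19],0.6],[[0,0,-8.2],[-582,-459,-19],0.6]]' --newtons 20

```text
clock: 2.65
eef_pos: [604.2, -21.1, 250.1]
tcp_rot: [3.141, -0.001, 2.971]
contact_force: [0.3, 0.3, 0.7]
opening: 0.603
```

```bash
python3 - <<'E'
from h import *
import pickle
s=r.sense(); f=r.grab_frame('wrist'); save(f,'w1.png'); pickle.dump((s,f),open('w1.pkl','wb'))
print(s['eef_pos'],s['tcp_rot'],s['contact_force'],s['opening'],s['clock'],s['qpos'])
for nm in ['post_a','lever','file']:
    for d in r.silhouettes(f,nm): print(nm,d['conf'],d['location'],d['mask'].sum())
print(proj(f,[F((0,40,54)),F((0,-40,54)),F((134,0,49)),F((145,110,14)),F((145,-110,14))],s))
E
```

```text
[604.18665047 -21.07780277 250.09323626] [ 3.14134735e+00 -8.21049939e-04  2.97120843e+00] [0.31478598 0.28633157 0.74429463] 0.6027614897376188 2.65 [-3.75527390e-02  3.04795041e-01  1.65850448e+00  3.80716844e-04
  1.17907449e+00 -1.43811023e+00]
post_a 0.74 [317.4, 128.2] 65393
lever 0.95 [318.2, 244.0] 1988
file 0.97 [317.5, 129.1] 65642
[[367.66267448 123.71938349]
 [268.81581591 123.70238889]
 [318.31152766 274.35882135]
 [426.558341   270.99025924]
 [210.24799353 270.91461713]]
```

View pics/w1.png

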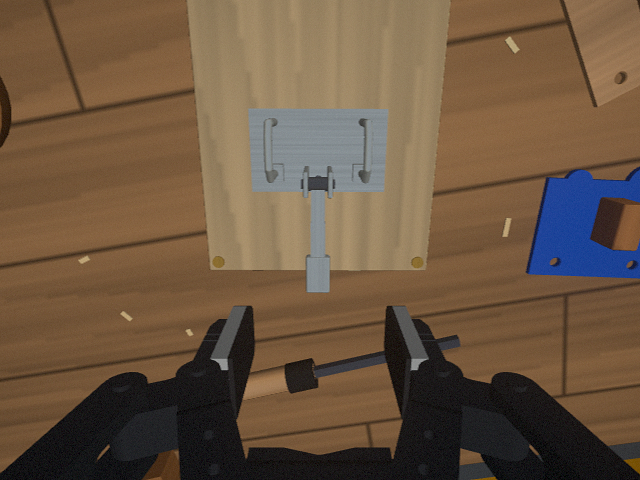

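The wrist view agrees with the file pose estimate: board edge predicted at row 271, seen at 270, and the arch tops at (272,121) and (367,121) sit over the predicted posts. The paddle spans (306–330, 256–292). Next I'll estimate its height.

```bash
python3 - <<'E'
from h import *
import pickle
s,f=pickle.load(open('w1.pkl','rb'))
im=cv2.resize(f['color'][100:310,200:450],None,fx=3,fy=2.8,interpolation=cv2.INTER_CUBIC);cv2.imwrite('pics/w1c.png',im[:,:,::-1])
for h in (-12,-8,-4,0,4,8,12):
    a=np.arcsin(h/84); 
    pts=[F((50+ro*np.cos(a)-n*np.sin(a),y,49+ro*np.sin(a)+n*np.cos(a))) for ro,n,y in ((66,5,0),(102,5,0),(84,5,11),(84,5,-11))]
    p=proj(f,pts,s); print(h,np.round(p[:2,1],1),np.round(p[2:,0],1))
E
```

```text
-12 [254.5 287.4] [330.  306.7]
-8 [255.8 289.9] [330.1 306.5]
-4 [257.  292.2] [330.2 306.4]
0 [258.  294.4] [330.3 306.3]
4 [258.9 296.3] [330.5 306.1]
8 [259.7 298.1] [330.6 306. ]
12 [260.3 299.7] [330.7 305.8]
```

View pics/w1c.png

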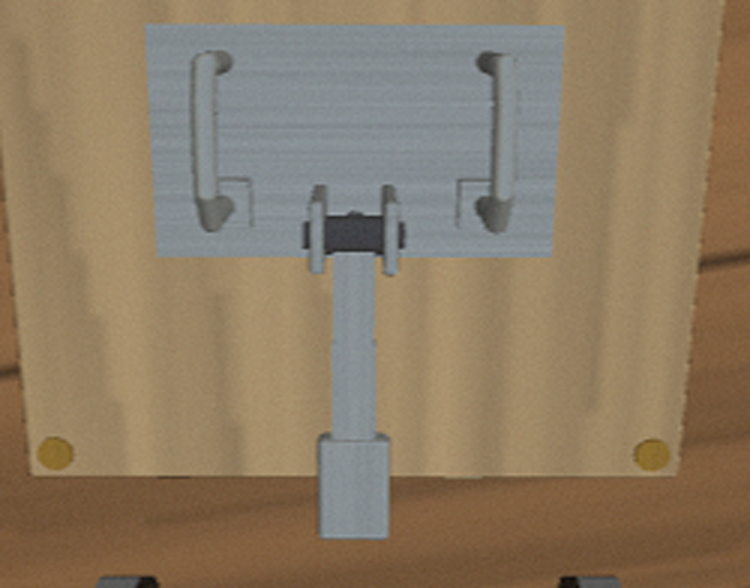

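```bash
sed -i 's/t=(536,-10.5)/t=(535.3,-10.7)/' h.py; python3 - <<'E'
from h import *
import pickle
s,f=pickle.load(open('w1.pkl','rb'))
rel(F((134,0,26)),np.pi-0.17)
print(onplane(f,(315,375),0,s),'vs',F((134,0,26)), onplane(f,(400,355),0,s))
E
```

```text
turn [0.01 0.   0.04] shift [-64.1  -1.9 224.5] clock 2.85
[811.78406604 -61.88617547   0.        ] vs [667.36835877 -33.37043477  26.        ] [801.6143975   37.81554647   0.        ]
```

play_rows --moves '[[[0,0,0],[-40,-1,30],0.6],[[0,0,0],[-64,-2,75],0.6],[[0,0,0],[-64,-2,120],0.6],[[0,0,0],[-64,-2,160],0.6],[[0,0,0],[-64,-2,185],0.6],[[0,0,0],[-64,-2,205],0.6],[[0,0,0],[-64,-2,216],0.6],[[0,0,0],[-64,-2,224],0.6],[[0,0,0],[-64,-2,224],0.6],[[0,0,0],[-64,-2,224],0.6]]'

```text
clock: 3.85
eef_pos: [667.9, -33.3, 27.4]
tcp_rot: [3.141, 0.001, 2.973]
contact_force: [-0.2, -0.4, -0.1]
opening: 0.601
```

```bash
python3 - <<'E'
from h import *
s=r.sense(); f=r.grab_frame('wrist'); save(f,'w2.png'); print(s['eef_pos'],s['tcp_rot'],s['opening'])
g=r.grab_frame('scene');im=cv2.resize(g['color'][180:350,230:420],None,fx=4,fy=3.5);cv2.imwrite('pics/s2.png',im[:,:,::-1])
E
```

```text
[667.85146139 -33.31869834  27.43437477] [3.14133080e+00 1.40327989e-03 2.97258082e+00] 0.6011962370856319
```

View pics/w2.png

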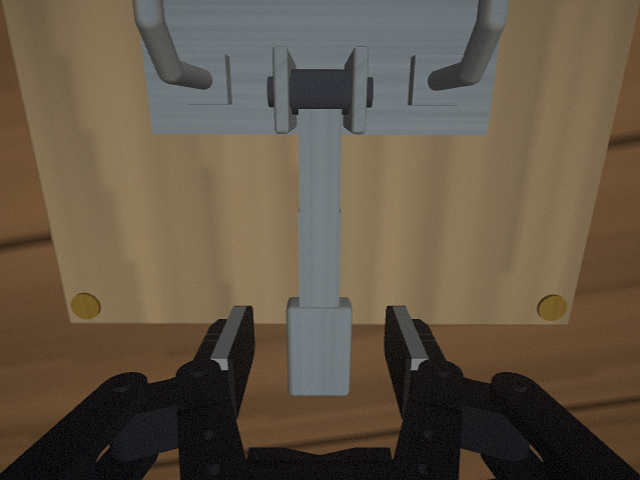

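View pics/s2.png

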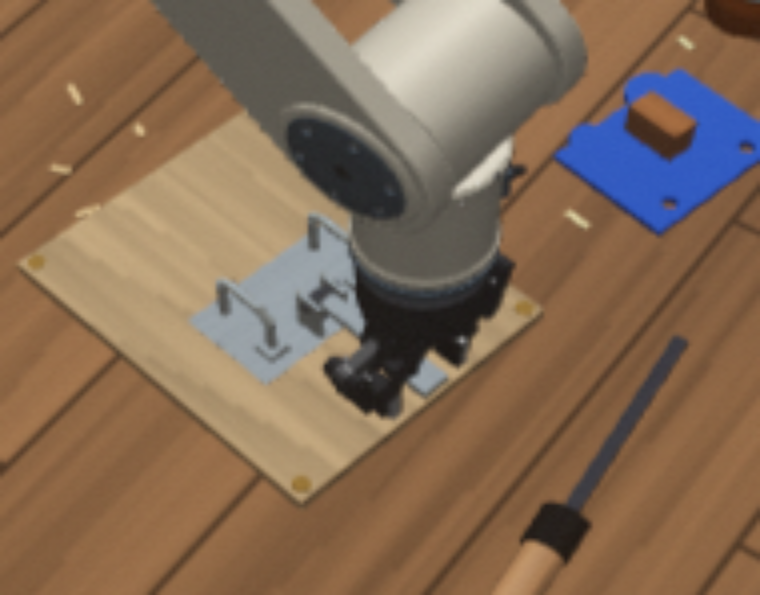

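Centred: the paddle at (320,347) sits midway between the pads. I'll close gently and follow the arc.

play_rows --moves '[[[0,0,0],[0,0,0],0.2],[[0,0,0],[0,0,0],0.2],[[0,0,0],[0,0,0],0.2],[[0,0,0],[0,0,0],0.2],[[0,0,0],[0,0,0],0.2],[[0,0,0],[0,0,-4],0.2],[[0,0,0],[0,0,-8],0.2],[[0,0,0],[1,0,-15],0.2],[[0,0,0],[2,0,-21],0.2],[[0,0,0],[4,0,-27],0.2]]' --newtons 20

```text
clock: 4.95
eef_pos: [664.1, -32.8, 56.0]
tcp_rot: [3.141, 0.002, 2.972]
contact_force: [-1.6, -0.4, 6.1]
opening: 0.251
```

```bash
python3 - <<'E'
from h import *
s=r.sense(); f=r.grab_frame('wrist'); save(f,'w3.png'); print(s['eef_pos'],s['opening'],s['contact_force'])
E
```

```text
[664.09081894 -32.7787262   55.98348242] 0.25130766569425406 [-1.58432003 -0.42495656  6.11643385]
```

View pics/w3.png

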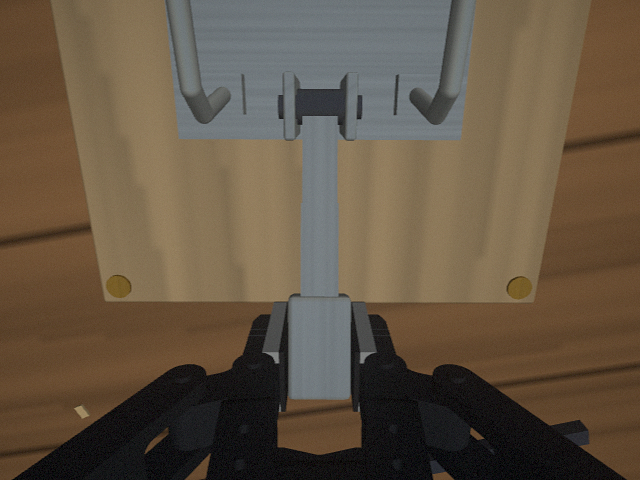

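The paddle is held and the rings are tilting. I'll follow the rest of the arc and release at the top.

play_rows --moves '[[[0,0,0],[3,0,-8],0.2],[[0,0,0],[7,0,-17],0.2],[[0,0,0],[11,0,-24],0.2],[[0,0,0],[16,0,-30],0.2],[[0,0,0],[22,0,-37],0.2],[[0,0,0],[29,0,-43],0.2],[[0,0,0],[36,0,-47],0.2],[[0,0,0],[39,0,-49],0.2],[[0,0,0],[39,0,-49],0.2],[[0,0,0],[39,0,-49],0.6],[[0,0,0],[39,0,-49],0.6],[[0,0,0],[39,0,-49],0.6],[[0,0,0],[39,0,-70],0.6],[[0,0,0],[39,0,-110],0.6],[[0,0,0],[39,0,-150],0.6],[[0,0,0],[60,0,-190],0.6],[[0,0,0],[60,0,-190],0.6],[[0,0,0],[60,0,-190],0.6]]'

```text
clock: 6.8
eef_pos: [605.0, -22.7, 248.1]
tcp_rot: [3.141, 0.006, 2.972]
contact_force: [1.0, -0.3, 0.4]
opening: 0.6
```

```bash
python3 - <<'E'
from h import *
import pickle
s=r.sense(); f=r.grab_frame('wrist'); save(f,'w4.png'); pickle.dump((s,f),open('w4.pkl','wb'));print(s['eef_pos'],s['opening'],s['contact_force'])
print(proj(f,[F((0,40,54)),F((0,-40,54)),F((0,40,14)),F((0,-40,14))],s))
rel((483,288,200),np.pi+.30)
E
```

```text
[604.98301925 -22.67541289 248.10447675] 0.5998639826604589 [ 0.99885847 -0.27160263  0.43380333]
[[369.54572323 120.06619308]
 [269.70443359 119.91642163]
 [364.2298898  118.63767191]
 [274.89183967 118.50353525]]
turn [-2.000e-02  1.800e-01 -2.689e+01] shift [172.1 285.8  46.3] clock 6.85
```

View pics/w4.png

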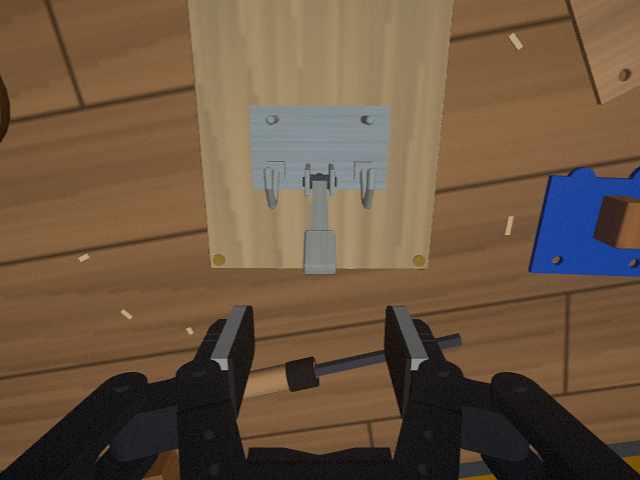

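The rings are tilted back and the posts are exposed at (271,120) and (367,120). I'll check the lever angle and refine the post positions.

```bash
python3 - <<'E'
from h import *
import pickle
s,f=pickle.load(open('w4.pkl','rb'))
im=cv2.resize(f['color'][90:290,240:400],None,fx=4.5,fy=3,interpolation=cv2.INTER_CUBIC);cv2.imwrite('pics/w4c.png',im[:,:,::-1])
im=cv2.resize(f['color'][105:135,255:385],None,fx=6,fy=12,interpolation=cv2.INTER_CUBIC);cv2.imwrite('pics/w4d.png',im[:,:,::-1])
for th in (0.8,0.9,1.0,1.1,1.15):
    a=th-0.035
    pts=[F((50+ro*np.cos(a)-n*np.sin(a),y,49+ro*np.sin(a)+n*np.cos(a))) for ro,n,y in ((66,5,0),(102,5,0),(102,5,11),(102,5,-11))]
    p=proj(f,pts,s); print(th,np.round(p[:2,1],1),np.round(p[2:,0],1))
print(proj(f,[F((145,110,14)),F((145,-110,14))],s))
E
```

```text
0.8 [249.3 294. ] [334.4 304.5]
0.9 [244.7 288.3] [334.9 304. ]
1.0 [239.3 280.8] [335.4 303.6]
1.1 [233.  271.7] [335.9 303.2]
1.15 [229.5 266.5] [336.1 303. ]
[[428.08687964 268.74588442]
 [210.47150491 268.45028916]]
```

View pics/w4c.png

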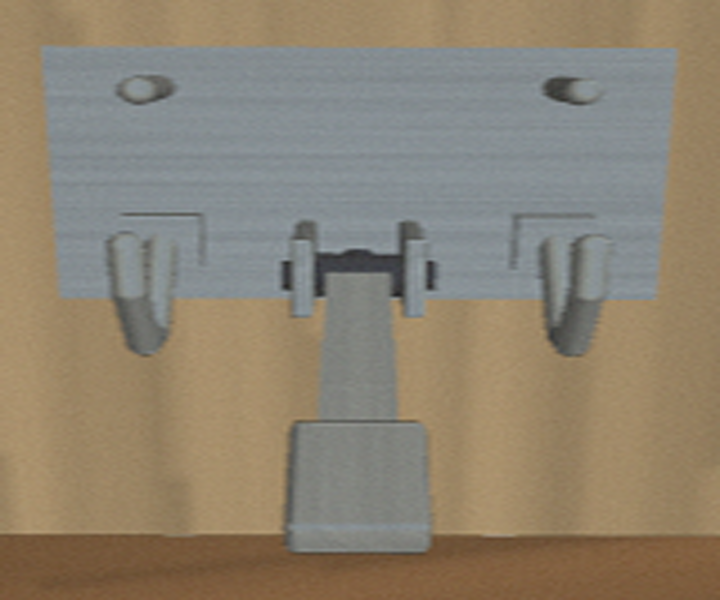

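View pics/w4d.png

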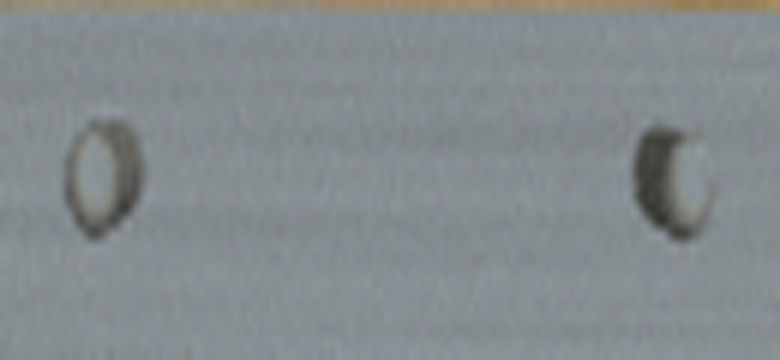

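```bash
python3 - <<'E'
from h import *
import pickle
s,f=pickle.load(open('w4.pkl','rb'))
T=np.linalg.inv(f['T_tool_cam']);K=f['K']
def pt(p):
    q=K@(T[:3,:3]@np.array(p,float)+T[:3,3]);return np.round(q[:2]/q[2])
for p in [(0,0,0),(-48,40,-2),(-48,-40,-2),(48,40,-2),(48,-40,-2),(48,40,20),(-48,40,20),(-48,55,-2)]: print(p,pt(p))
E
```

```text
(0, 0, 0) [320. 320.]
(-48, 40, -2) [412. 421.]
(-48, -40, -2) [228. 421.]
(48, 40, -2) [432. 204.]
(48, -40, -2) [208. 204.]
(48, 40, 20) [418. 192.]
(-48, 40, 20) [402. 387.]
(-48, 55, -2) [447. 421.]
```

```bash
python3 - <<'E'
from h import *
rel((483,288,190),.30)
E
```

```text
turn [2.4000e-01 3.0000e-02 1.5311e+02] shift [172.2 285.8  56.3] clock 6.85
```

play_rows --moves '[[[0,0,153],[172,286,20],1],[[0,0,153],[172,286,20],1],[[0,0,153],[172,286,20],1],[[0,0,153],[172,286,20],1],[[0,0,153],[172,286,20],1],[[0,0,153],[172,286,20],1],[[0,0,153],[172,286,20],1],[[0,0,153],[172,286,20],1],[[0,0,153],[172,286,56],1],[[0,0,153],[172,286,56],1],[[0,0,153],[172,286,56],1],[[0,0,153],[172,286,56],1],[[0,0,153],[172,286,56],1],[[0,0,153],[172,286,56],1],[[0,0,153],[172,286,56],1],[[0,0,153],[172,286,56],1],[[0,0,153],[172,286,56],1],[[0,0,153],[172,286,56],1],[[0,0,153],[172,286,56],1],[[0,0,153],[172,286,56],1]]'

```text
clock: 8.85
eef_pos: [482.8, 287.9, 188.6]
tcp_rot: [3.14, -0.001, 0.302]
contact_force: [-0.5, -0.1, 0.2]
opening: 1.002
```

```bash
python3 - <<'E'
from h import *
import pickle
s=r.sense(); f=r.grab_frame('wrist'); save(f,'w5.png'); pickle.dump((s,f),open('w5.pkl','wb'));print(s['eef_pos'],s['tcp_rot'],s['qpos'],s['opening'])
t=r.grab_frame('top');save(t,'t5.png')
E
```

```text
[482.84078038 287.85667013 188.60902247] [ 3.13993759e+00 -5.11810048e-04  3.01546593e-01] [ 0.53598631  0.30175074  1.81110369 -0.00201809  1.02862578  1.8062777 ] 1.0019850109331239
```

View pics/w5.png

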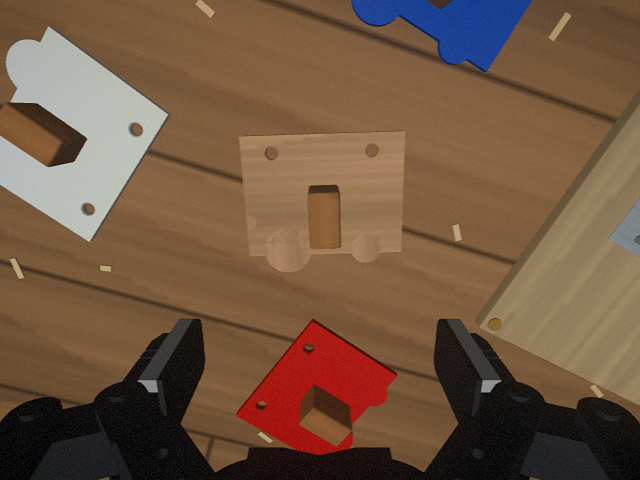

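View pics/t5.png

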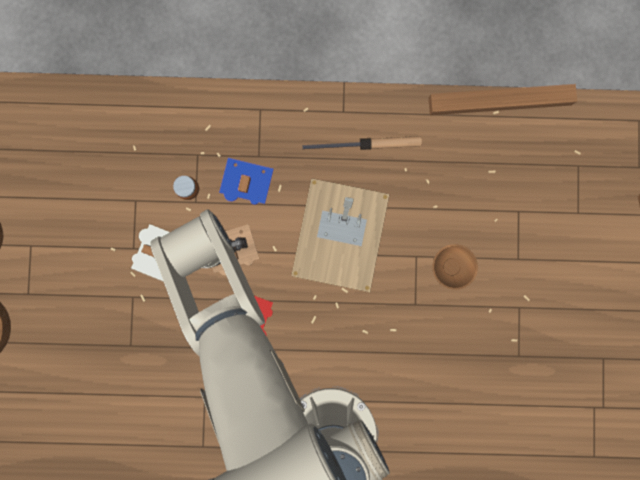

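Wooden pattern: holes at (271,153) and (372,150), bulges at the bottom (−x edge), block at (324,217). It is the only bare-wood one. Now the fine pose.

```bash
python3 - <<'E'
from h import *
import pickle
s,f=pickle.load(open('w5.pkl','rb'))
x0,y0=230,120
im=cv2.resize(f['color'][120:280,230:420],None,fx=4,fy=3.7,interpolation=cv2.INTER_CUBIC);cv2.imwrite('pics/w5c.png',im[:,:,::-1])
P=[onplane(f,uv,6,s)[:2] for uv in [(271,153),(372,150)]]
print(P,np.linalg.norm(P[0]-P[1]))
d=P[0]-P[1];th=np.arctan2(-d[0],d[1]);print('yaw',th)
c=(P[0]+P[1])/2-48*np.array([np.cos(th),np.sin(th)]);print(c)
for z in (6,40):
  print(np.round(proj(f,[list(c+np.array([[np.cos(th),-np.sin(th)],[np.sin(th),np.cos(th)]])@np.array(q))+[z] for q in [(22,12),(22,-12),(-22,12),(-22,-12)]],s),1))
rel((c[0],c[1],10),th)
E
```

```text
[array([518.22172561, 337.44830988]), array([544.26605801, 261.62649915])] 80.17015799138525
yaw 0.3308670570587508
[485.84736265 283.94397192]
[[307.6 184.5]
 [337.1 183.7]
 [309.5 236.2]
 [337.8 235.3]]
[[306.5 192.6]
 [339.2 191.7]
 [308.7 249.3]
 [339.9 248.4]]
turn [ 0.08 -0.07 -1.56] shift [  1.3   4.5 179.1] clock 8.95
```

View pics/w5c.png

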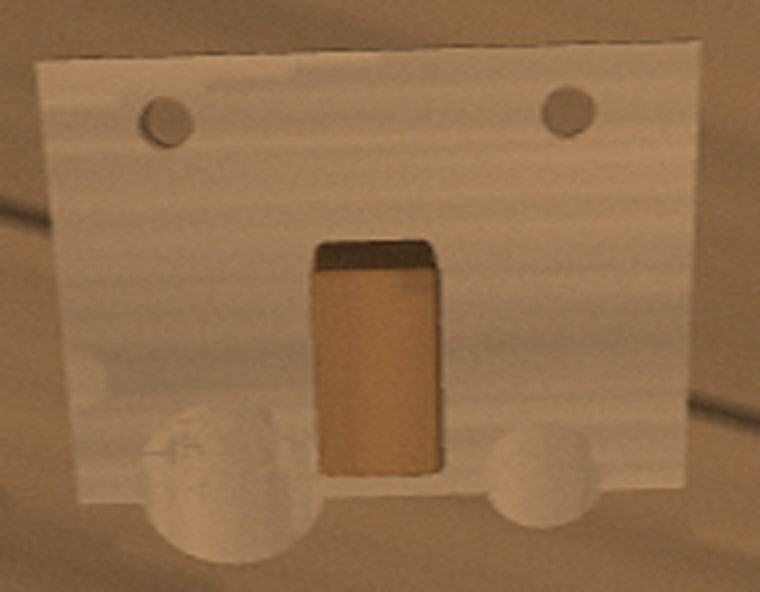

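play_rows --moves '[[[0,0,-1.6],[1,5,40],0.8],[[0,0,-1.6],[1,5,85],0.7],[[0,0,-1.6],[1,5,125],0.7],[[0,0,-1.6],[1,5,155],0.7],[[0,0,-1.6],[1,5,170],0.7],[[0,0,-1.6],[1,5,178],0.7],[[0,0,-1.6],[1,5,178],0.7],[[0,0,-1.6],[1,5,178],0.7]]'

```text
clock: 9.75
eef_pos: [486.5, 283.8, 12.2]
tcp_rot: [3.14, -0.003, 0.332]
contact_force: [-0.7, -0.6, 0.1]
opening: 0.699
```

```bash
python3 - <<'E'
from h import *
s=r.sense(); f=r.grab_frame('wrist'); save(f,'w6.png');print(s['eef_pos'],s['tcp_rot'],s['opening'],s['contact_force'])
E
```

```text
[486.53947887 283.79749256  12.21813974] [ 3.14041353e+00 -2.84348709e-03  3.31857548e-01] 0.6993843491472573 [-0.72897536 -0.55107547  0.07054023]
```

View pics/w6.png

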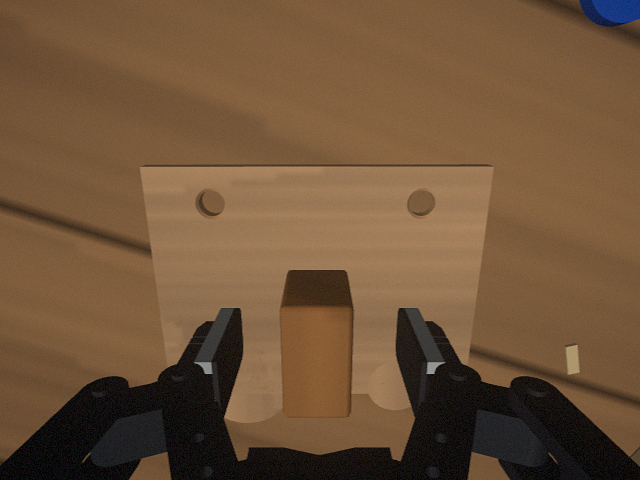

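play_rows --moves '[[[0,0,0],[0,0,0],0.1],[[0,0,0],[0,0,0],0.1],[[0,0,0],[0,0,0],0.1],[[0,0,0],[0,0,0],0.1],[[0,0,0],[0,0,0],0.1],[[0,0,0],[0,0,0],0.1],[[0,0,0],[0,0,-10],0.1],[[0,0,0],[0,0,-40],0.1],[[0,0,0],[0,0,-80],0.1],[[0,0,0],[0,0,-125],0.1],[[0,0,0],[0,0,-125],0.1],[[0,0,0],[0,0,-125],0.1]]' --newtons 50

```text
clock: 11.0
eef_pos: [486.7, 284.1, 138.9]
tcp_rot: [3.141, -0.006, 0.332]
contact_force: [-0.4, 0.1, -1.8]
opening: 0.273
```

```bash
python3 - <<'E'
from h import *
s=r.sense(); f=r.grab_frame('wrist'); save(f,'w7.png');print(s['eef_pos'],s['tcp_rot'],s['opening'],s['contact_force'])
rel(F((-48,0,135)),-0.17)
E
```

```text
[486.6682666  284.13864679 138.91429571] [ 3.14105261 -0.00596156  0.33179369] 0.2731065986592868 [-0.36993064  0.09415946 -1.80099878]
turn [ 1.000e-02 -2.000e-01  2.875e+01] shift [-91.1 271.3   2.4] clock 11.05
```

View pics/w7.png

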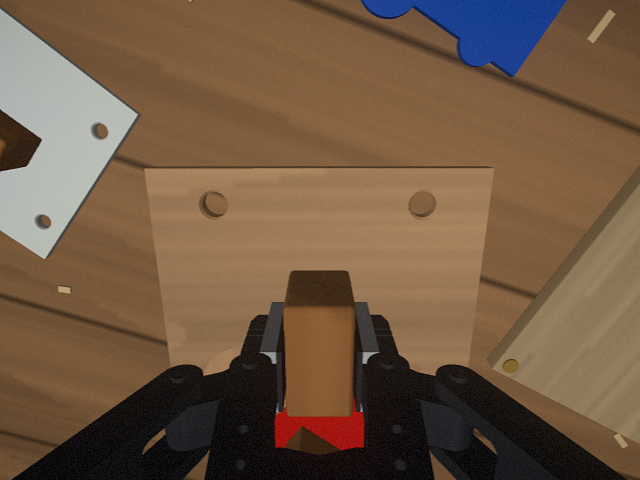

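```bash
cat >> h.py <<'E'
def toolpt(f,uv,zt):
    T=np.array(f['T_tool_cam']); d=T[:3,:3]@np.linalg.solve(f['K'],np.array([uv[0],uv[1],1.])); c=T[:3,3]; return c+(zt-c[2])/d[2]*d
E
python3 - <<'E'
from h import *
f=r.grab_frame('wrist'); c=f['color']
cv2.imwrite('pics/w7c.png',cv2.resize(np.hstack([c[180:230,190:240],c[180:230,400:450]]),None,fx=8,fy=8,interpolation=cv2.INTER_CUBIC)[:,:,::-1])
for z in (3,6,9):
    a,b=toolpt(f,(214,204),z),toolpt(f,(422.5,204),z); print(z,a,b,np.linalg.norm(a-b))
E
```

```text
3 [ 47.64012064 -38.21148807   3.        ] [47.65433118 39.07740189  3.        ] 77.28889126089709
6 [ 46.96208356 -39.00519607   6.        ] [46.97658589 39.87069643  6.        ] 78.87589382359513
9 [ 46.28404649 -39.79890406   9.        ] [46.2988406  40.66399096  9.        ] 80.46289638629315
```

View pics/w7c.png

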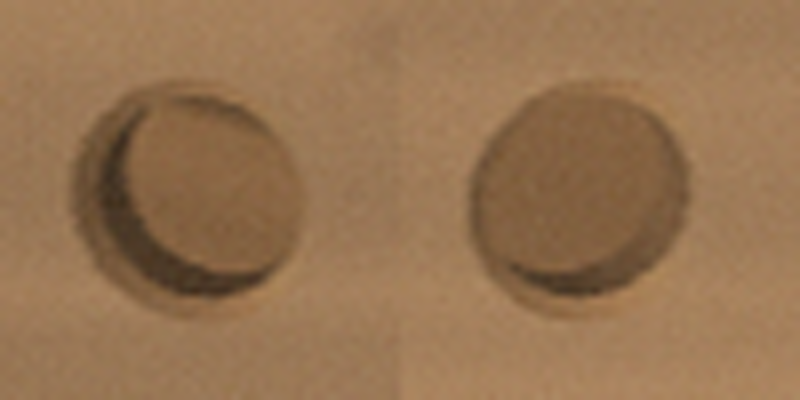

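```bash
python3 - <<'E'
from h import *
rel(F((-85,0.3,90)),-0.17)
E
```

```text
turn [ 0.06 -0.11 28.75] shift [-123.   253.1   46.7] clock 11.1
```

play_rows --moves '[[[0,0,7],[-25,50,0],0.1],[[0,0,14],[-50,95,0],0.1],[[0,0,21],[-72,140,0],0.1],[[0,0,28.7],[-95,185,5],0.1],[[0,0,28.7],[-110,220,20],0.1],[[0,0,28.7],[-119,243,35],0.1],[[0,0,28.7],[-123,253,45],0.1],[[0,0,28.7],[-123,253,47],0.1],[[0,0,28.7],[-123,253,47],0.1],[[0,0,28.7],[-123,253,47],0.1],[[0,0,28.7],[-123,253,47],0.1]]'

```text
clock: 12.2
eef_pos: [452.0, 5.0, 90.1]
tcp_rot: [3.141, -0.003, -0.168]
contact_force: [0.5, -0.1, -2.0]
opening: 0.272
```

```bash
python3 - <<'E'
from h import *
import pickle
s=r.sense(); f=r.grab_frame('wrist'); save(f,'w8.png');pickle.dump((s,f),open('w8.pkl','wb'));print(s['eef_pos'],s['tcp_rot'],s['opening'],s['contact_force'])
print(proj(f,[F((0,40,54)),F((0,-40,54))],s))
E
```

```text
[452.00234988   5.02224066  90.12693382] [ 3.14135506e+00 -2.79586401e-03 -1.67590168e-01] 0.2723041842223016 [ 0.53303784 -0.1212027  -1.99171676]
[[226.62553919 100.72716139]
 [416.64944989 101.32418172]]
```

View pics/w8.png

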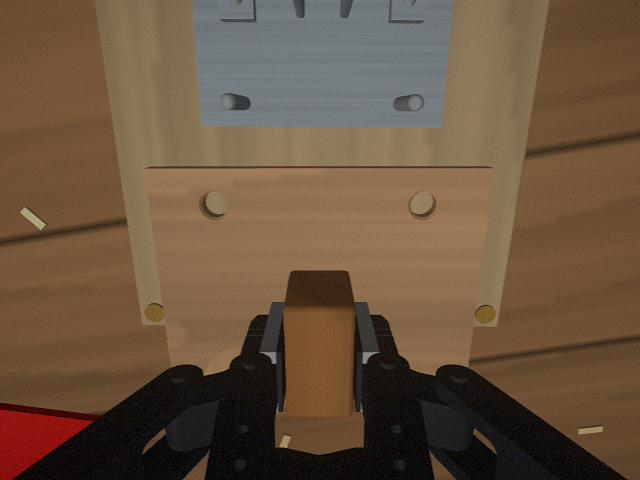

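Posts are at about (229,101) and (416,102); the holes are at (214,205) and (422,205). I'll measure them at sub-pixel.

```bash
python3 - <<'E'
from h import *
import pickle
s,f=pickle.load(open('w8.pkl','rb')); c=f['color']
a=np.hstack([c[80:125,210:260],c[80:125,385:435]]);b=np.hstack([c[180:225,190:240],c[180:225,400:450]])
cv2.imwrite('pics/w8c.png',cv2.resize(np.vstack([a,b]),None,fx=6.5,fy=6.5,interpolation=cv2.INTER_CUBIC)[:,:,::-1])
E
```

```text
(no output)
```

View pics/w8c.png

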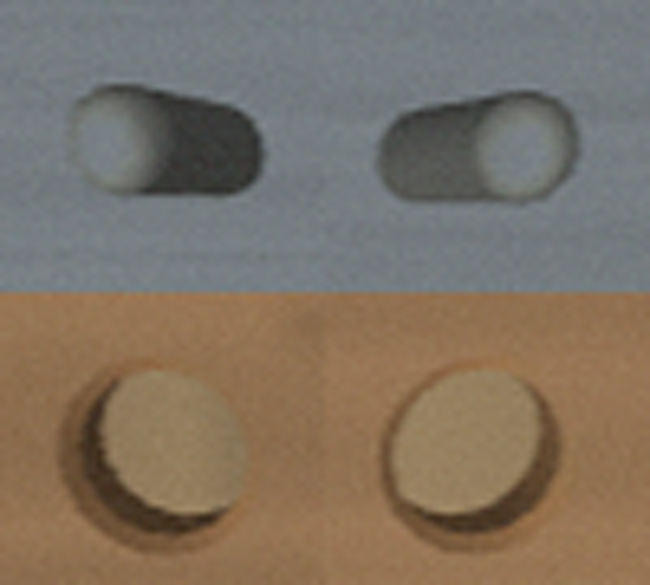

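```bash
cat > m.py <<'E'
from h import *
def m(f,pa,pb,ha,hb,zp,zh=7.0):
    A,B,H,G=toolpt(f,pa,zp),toolpt(f,pb,zp),toolpt(f,ha,zh),toolpt(f,hb,zh)
    print('posts',A,B,np.linalg.norm(A-B));print('holes',H,G,np.linalg.norm(H-G))
    ang=lambda d:np.degrees(np.arctan2(d[1],d[0]))
    turn=ang(B-A)-ang(G-H); a=np.radians(turn); hm=(H+G)/2; pm=(A+B)/2
    Q=np.array([[np.cos(a),-np.sin(a)],[np.sin(a),np.cos(a)]])
    print('turn z',turn,'shift',pm[:2]-Q@hm[:2])
E
python3 - <<'E'
from m import *
import pickle
s,f=pickle.load(open('w8.pkl','rb'))
for zh in (6,7,8): m(f,(228.8,101.4),(415.6,102.5),(213.7,204.8),(422.6,204.8),39.6,zh)
P=[onplane(f,(228.8,101.4),50.5,s),onplane(f,(415.6,102.5),50.5,s)];print(P,F((0,40,50.5)),F((0,-40,50.5)))
E
```

```text
posts [ 84.54709378 -38.18878548  39.6       ] [84.14556954 41.9266233  39.6       ] 80.11641496409759
holes [ 46.93460592 -39.38152524   6.        ] [46.96217244 39.68497111  6.        ] 79.06650115904303
turn z 0.3071300608853562 shift [37.39943029  1.46553577]
posts [ 84.54709378 -38.18878548  39.6       ] [84.14556954 41.9266233  39.6       ] 80.11641496409759
holes [ 46.70710972 -39.64778174   7.        ] [46.73486112 39.94899408  7.        ] 79.59678065304368
turn z 0.3071300608853562 shift [37.6268248  1.4678715]
posts [ 84.54709378 -38.18878548  39.6       ] [84.14556954 41.9266233  39.6       ] 80.11641496409759
holes [ 46.47961351 -39.91403824   8.        ] [46.5075498  40.21301704  8.        ] 80.12706014704433
turn z 0.3071300608853562 shift [37.85421931  1.47020722]
[array([541.8570518,  28.597095 ,  50.5      ]), array([528.07783668, -50.44287064,  50.5       ])] [542.06729396  28.72339068  50.5       ] [528.53270604 -50.12339068  50.5       ]
```

play_rows --moves '[[[0,0,0.3],[10,1.5,8],0.1],[[0,0,0.3],[19,1.5,16],0.1],[[0,0,0.3],[19,1.5,16],0.1],[[0,0,0.3],[19,1.5,16],0.1],[[0,0,0.3],[19,1.5,16],0.1]]'

```text
clock: 12.75
eef_pos: [470.2, 0.2, 74.0]
tcp_rot: [3.141, -0.002, -0.173]
contact_force: [0.9, -0.4, -1.9]
opening: 0.273
```

```bash
python3 - <<'E'
from h import *
import pickle
s=r.sense(); f=r.grab_frame('wrist'); save(f,'w9.png');pickle.dump((s,f),open('w9.pkl','wb'));print(s['eef_pos'],s['tcp_rot'],s['opening'],s['contact_force'])
c=f['color']
b=np.hstack([c[110:225,185:255],c[110:225,390:460]])
cv2.imwrite('pics/w9c.png',cv2.resize(b,None,fx=5,fy=5,interpolation=cv2.INTER_CUBIC)[:,:,::-1])
E
```

```text
[4.70199313e+02 2.43201833e-01 7.40322662e+01] [ 3.14125343e+00 -2.18817070e-03 -1.73015996e-01] 0.2726685817223194 [ 0.93011987 -0.41272736 -1.87047292]
```

View pics/w9c.png

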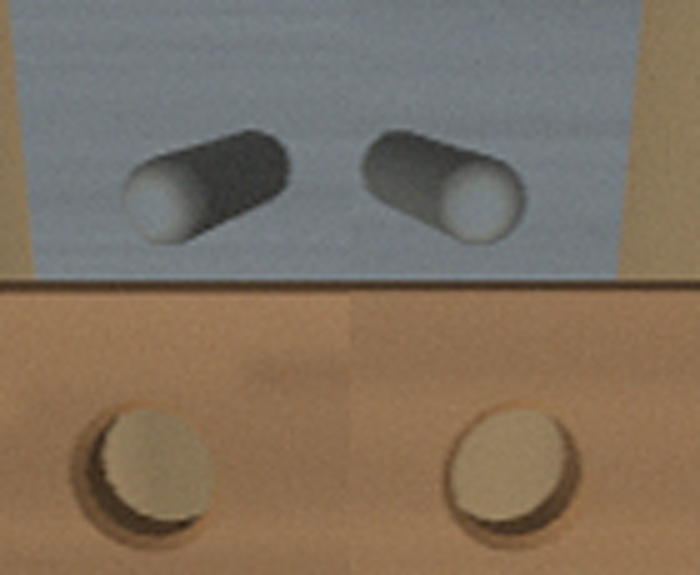

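```bash
python3 - <<'E'
from m import *
import pickle
s,f=pickle.load(open('w9.pkl','rb'))
for zh in (7,8): m(f,(218.2,150.2),(416.4,150.2),(213.6,205),(422.4,205),74-50.5,zh)
E
```

```text
posts [ 65.55284276 -40.389372    23.5       ] [65.58967772 39.95936514 23.5       ] 80.34874558135638
holes [ 46.63127686 -39.69550696   7.        ] [46.6590902  39.87573797  7.        ] 79.5712497896874
turn z -0.006239418876688774 shift [18.92606717 -0.30003935]
posts [ 65.55284276 -40.389372    23.5       ] [65.58967772 39.95936514 23.5       ] 80.34874558135638
holes [ 46.40326655 -39.96206904   8.        ] [46.43126518 40.13928457  8.        ] 80.10135850416329
turn z -0.006239418876688774 shift [19.153985   -0.29855643]
```

play_rows --moves '[[[0,0,0],[10,0,0],0.1],[[0,0,0],[19,-0.3,0],0.1],[[0,0,0],[19,-0.3,0],0.1],[[0,0,0],[19,-0.3,0],0.1],[[0,0,0],[19,-0.3,0],0.1],[[0,0,0],[19,-0.3,3],0.1],[[0,0,0],[19,-0.3,6],0.1],[[0,0,0],[19,-0.3,8],0.1],[[0,0,0],[19,-0.3,10],0.1],[[0,0,0],[19,-0.3,11],0.1]]'

```text
clock: 13.8
eef_pos: [488.8, -2.7, 62.9]
tcp_rot: [3.141, -0.002, -0.173]
contact_force: [0.0, -1.0, -1.0]
opening: 0.276
```

```bash
python3 - <<'E'
from h import *
s=r.sense(); f=r.grab_frame('wrist'); save(f,'w10.png');print(s['eef_pos'],s['tcp_rot'],s['opening'],s['contact_force'],s['wrist_torque'])
c=f['color']
b=np.hstack([c[150:235,185:255],c[150:235,390:460]])
cv2.imwrite('pics/w10c.png',cv2.resize(b,None,fx=5,fy=5,interpolation=cv2.INTER_CUBIC)[:,:,::-1])
E
```

```text
[488.81825078  -2.70554044  62.88970171] [ 3.14122786e+00 -2.01434304e-03 -1.72954389e-01] 0.27572362326946115 [ 0.00233528 -1.00629889 -0.96693484] [-0.04173006  0.03007673  0.02071348]
```

View pics/w10c.png

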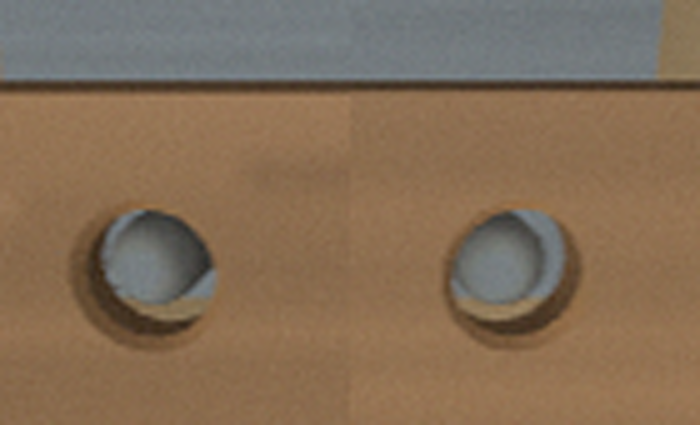

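Both posts show centred in their holes, offset at most 0.5 mm, and the force is about 1 N. I'll descend gently.

play_rows --moves '[[[0,0,0],[0.3,0,1],0.1],[[0,0,0],[0.3,0,3],0.1],[[0,0,0],[0.3,0,5],0.1],[[0,0,0],[0.3,0,7],0.1],[[0,0,0],[0.3,0,8],0.1]]'

```text
clock: 14.35
eef_pos: [489.0, -2.8, 54.7]
tcp_rot: [3.141, -0.002, -0.173]
contact_force: [-0.3, -0.3, -1.3]
opening: 0.269
```

play_rows --moves '[[[0,0,0],[0,0,3],0.1],[[0,0,0],[0,0,6],0.1],[[0,0,0],[0,0,9],0.1],[[0,0,0],[0,0,12],0.1],[[0,0,0],[0,0,13],0.1]]'

```text
clock: 14.85
eef_pos: [488.8, -2.8, 41.2]
tcp_rot: [3.141, -0.001, -0.173]
contact_force: [-0.8, -1.3, -1.5]
opening: 0.266
```

play_rows --moves '[[[0,0,0],[0,0,3],0.1],[[0,0,0],[0,0,6],0.1],[[0,0,0],[0,0,9],0.1],[[0,0,0],[0,0,11],0.1],[[0,0,0],[0,0,12],0.1]]'

```text
clock: 15.35
eef_pos: [488.7, -2.8, 29.0]
tcp_rot: [3.141, -0.001, -0.173]
contact_force: [-0.5, -0.2, -1.2]
opening: 0.274
```

play_rows --moves '[[[0,0,0],[0,0,1],0.1],[[0,0,0],[0,0,1.5],0.1]]'

```text
clock: 15.55
eef_pos: [488.7, -2.8, 27.5]
tcp_rot: [3.141, -0.001, -0.173]
contact_force: [-3.2, 0.6, 9.0]
opening: 0.271
```

Touching the board with about 10 N. I'll release and rise.

play_rows --moves '[[[0,0,0],[0,0,0],0.7],[[0,0,0],[0,0,0],0.7],[[0,0,0],[0,0,0],0.7],[[0,0,0],[0,0,0],0.7],[[0,0,0],[0,0,-10],0.7],[[0,0,0],[0,0,-40],0.7],[[0,0,0],[0,0,-80],0.7],[[0,0,0],[0,0,-120],0.7],[[0,0,0],[0,0,-150],0.7],[[0,0,0],[0,0,-150],0.7],[[0,0,0],[0,0,-150],0.7]]'

```text
clock: 16.65
eef_pos: [488.8, -2.7, 178.6]
tcp_rot: [3.141, -0.003, -0.173]
contact_force: [0.8, 0.2, -0.4]
opening: 0.701
```

```bash
python3 - <<'E'
from h import *
import pickle
s=r.sense(); f=r.grab_frame('wrist'); save(f,'w11.png');pickle.dump((s,f),open('w11.pkl','wb'));print(s['eef_pos'],s['tcp_rot'],s['opening'],s['contact_force'],s['clock'])
cv2.imwrite('pics/w11c.png',cv2.resize(f['color'][100:230,230:410],None,fx=4.4,fy=4.4,interpolation=cv2.INTER_CUBIC)[:,:,::-1])
E
```

```text
[488.83850467  -2.67999518 178.55971403] [ 3.14140029e+00 -2.78590936e-03 -1.72976333e-01] 0.7013472848416864 [ 0.76410099  0.17467183 -0.42367732] 16.65
```

View pics/w11.png

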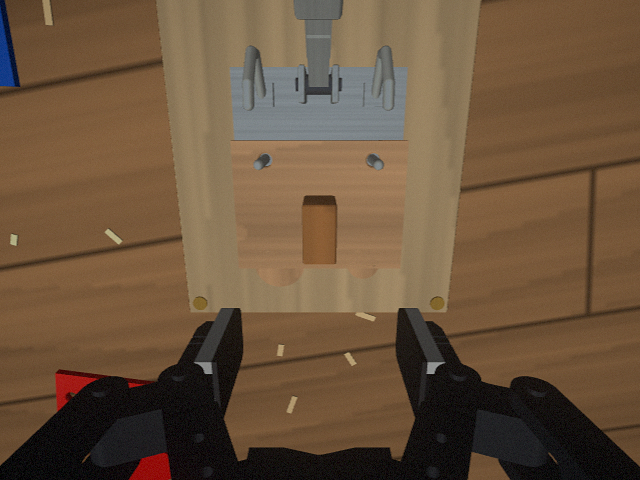

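View pics/w11c.png

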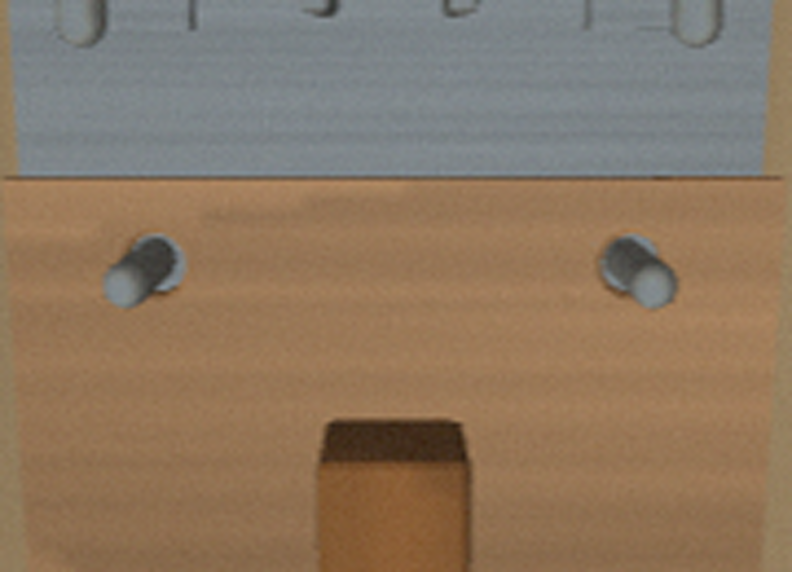

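Seated: both posts come up through the holes, the plate edge is straight, and the lever and rings are still open. Next I'll shut the fingers and go to a pre-contact pose on the −x side of the raised paddle.

```bash
cat > arc.py <<'E'
from h import *
p=0.15
def tcp(phi,rr=88,gap=0):
    P=np.array([50+rr*np.cos(phi)-(5+gap)*np.sin(phi),0,49+rr*np.sin(phi)+(5+gap)*np.cos(phi)])
    return F(P+np.array([-11*np.cos(p),0,11*np.sin(p)]))
E
python3 - <<'E'
from arc import *
rel(tcp(1.115,gap=14),-0.17,-p); print(tcp(1.115,gap=14))
E
```

```text
turn [ 0.02 -8.64 -0.17] shift [108.6  -0.4  39.6] clock 16.7
[595.22240241 -20.98608917 138.02334097]
```

play_rows --moves '[[[0,-4,0],[40,0,0],0],[[0,-8.6,0],[80,0,0],0],[[0,-8.6,0],[108,0,10],0],[[0,-8.6,0],[108,0,30],0],[[0,-8.6,0],[108,0,40],0],[[0,-8.6,0],[108,0,40],0],[[0,-8.6,0],[108,0,40],0],[[0,-8.6,0],[108,0,40],0]]' --newtons 30

```text
clock: 17.5
eef_pos: [594.5, -21.2, 138.4]
tcp_rot: [3.141, 0.149, -0.173]
contact_force: [0.0, 0.5, 0.0]
opening: -0.001
```

```bash
python3 - <<'E'
from arc import *
s=r.sense(); f=r.grab_frame('wrist'); save(f,'w12.png');print(s['eef_pos'],s['tcp_rot'],s['opening'],s['contact_force'],s['clock'])
Rc=R.from_euler('xyz',s['tcp_rot'])
for phi in np.arange(1.15,-0.08,-0.05): print(round(phi,2),np.round(Rc.inv().apply(tcp(phi)-s['eef_pos']),1))
E
```

```text
[594.48726959 -21.18091954 138.38498309] [ 3.14114502  0.14863248 -0.17296443] -0.0005679530060276489 [0.04060621 0.53802869 0.00433599] 17.5
1.15 [11.1 -0.3  3.8]
1.1 [15.4 -0.4  4.8]
1.05 [19.6 -0.4  6.1]
1.0 [23.7 -0.4  7.6]
0.95 [27.8 -0.4  9.2]
0.9 [31.8 -0.4 11.1]
0.85 [35.7 -0.4 13.2]
0.8 [39.5 -0.4 15.5]
0.75 [43.1 -0.4 17.9]
0.7 [46.7 -0.5 20.5]
0.65 [50.1 -0.5 23.3]
0.6 [53.3 -0.5 26.3]
0.55 [56.4 -0.5 29.5]
0.5 [59.3 -0.5 32.7]
0.45 [62.1 -0.5 36.2]
0.4 [64.7 -0.5 39.7]
0.35 [67.1 -0.5 43.4]
0.3 [69.4 -0.5 47.2]
0.25 [71.4 -0.5 51.1]
0.2 [73.2 -0.5 55.1]
0.15 [74.9 -0.5 59.2]
0.1 [76.3 -0.5 63.4]
0.05 [77.5 -0.5 67.6]
-0.0 [78.5 -0.5 71.9]
-0.05 [79.3 -0.5 76.2]
```

View pics/w12.png

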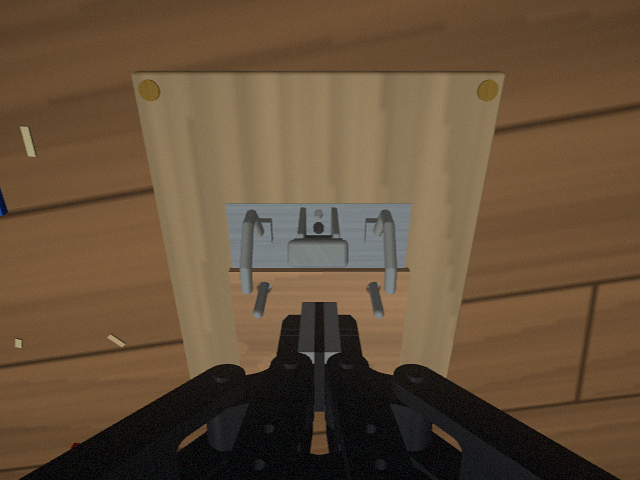

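The shut fingers are at (320,340), on the post side of the paddle (318,250) and centred on it. I'll push along the arc in stages.

play_rows --moves '[[[0,0,0],[8,-0.4,3],0],[[0,0,0],[15.4,-0.4,4.8],0],[[0,0,0],[19.6,-0.4,6.1],0],[[0,0,0],[23.7,-0.4,7.6],0],[[0,0,0],[27.8,-0.4,9.2],0],[[0,0,0],[31.8,-0.4,11.1],0]]'

```text
clock: 18.15
eef_pos: [624.6, -26.0, 123.1]
tcp_rot: [3.141, 0.148, -0.173]
contact_force: [-1.8, -0.2, 5.5]
opening: -0.001
```

```bash
python3 - <<'E'
from arc import *
s=r.sense(); f=r.grab_frame('wrist'); save(f,'w13.png')
Rc=R.from_euler('xyz',s['tcp_rot'])
for phi in np.arange(0.9,-0.08,-0.05): print(round(phi,2),np.round(Rc.inv().apply(tcp(phi)-s['eef_pos']),1))
E
```

```text
0.9 [-0.6  0.   0.5]
0.85 [3.3 0.  2.5]
0.8 [7.1 0.  4.8]
0.75 [10.7  0.   7.3]
0.7 [14.3  0.   9.9]
0.65 [17.7 -0.  12.7]
0.6 [20.9 -0.  15.7]
0.55 [24.  -0.  18.8]
0.5 [26.9 -0.  22.1]
0.45 [29.7 -0.  25.5]
0.4 [32.3 -0.  29.1]
0.35 [34.7 -0.1 32.8]
0.3 [36.9 -0.1 36.6]
0.25 [39.  -0.1 40.5]
0.2 [40.8 -0.1 44.5]
0.15 [42.4 -0.1 48.6]
0.1 [43.9 -0.1 52.8]
0.05 [45.1 -0.1 57. ]
-0.0 [46.1 -0.1 61.3]
-0.05 [46.9 -0.1 65.6]
```

View pics/w13.png

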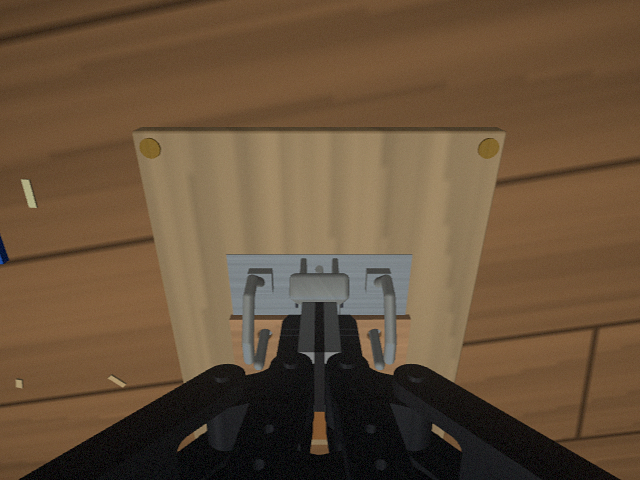

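play_rows --moves '[[[0,0,0],[3.3,0,2.5],0],[[0,0,0],[7,0,4.8],0],[[0,0,0],[10.7,0,7.3],0],[[0,0,0],[14.3,0,9.9],0],[[0,0,0],[17.7,0,12.7],0],[[0,0,0],[20.9,0,15.7],0],[[0,0,0],[24,0,18.8],0],[[0,0,0],[26.9,0,22.1],0],[[0,0,0],[29.7,0,25.5],0],[[0,0,0],[32.3,0,29.1],0],[[0,0,0],[34.7,0,32.8],0],[[0,0,0],[36.9,0,36.6],0]]'

```text
clock: 19.4
eef_pos: [656.8, -31.6, 81.9]
tcp_rot: [3.141, 0.146, -0.173]
contact_force: [-0.6, -0.2, 10.5]
opening: 0.002
```

play_rows --moves '[[[0,0,0],[2,0,3.9],0],[[0,0,0],[3.9,0,7.9],0],[[0,0,0],[5.5,0,12],0]]'

```text
clock: 19.7
eef_pos: [660.7, -32.2, 69.5]
tcp_rot: [3.142, 0.146, -0.173]
contact_force: [-3.5, 0.3, 6.5]
opening: -0.001
```

```bash
python3 - <<'E'
from arc import *
s=r.sense(); f=r.grab_frame('wrist'); save(f,'w14.png');print(s['contact_force'])
Rc=R.from_euler('xyz',s['tcp_rot'])
for phi in np.arange(0.2,-0.16,-0.025): print(round(phi,3),np.round(Rc.inv().apply(tcp(phi)-s['eef_pos']),1))
E
```

```text
[-3.4706508   0.34577028  6.50234754]
0.2 [-3.3  0.  -3.1]
0.175 [-2.5  0.  -1. ]
0.15 [-1.7  0.   1. ]
0.125 [-0.9  0.   3.1]
0.1 [-0.3 -0.   5.2]
0.075 [ 0.4 -0.   7.3]
0.05 [ 1.  -0.   9.4]
0.025 [ 1.5 -0.  11.6]
0.0 [ 2.  -0.  13.7]
-0.025 [ 2.4 -0.  15.9]
-0.05 [ 2.7 -0.  18.1]
-0.075 [ 3.  -0.  20.3]
-0.1 [ 3.3 -0.  22.4]
-0.125 [ 3.5 -0.  24.6]
-0.15 [ 3.6 -0.  26.8]
```

View pics/w14.png

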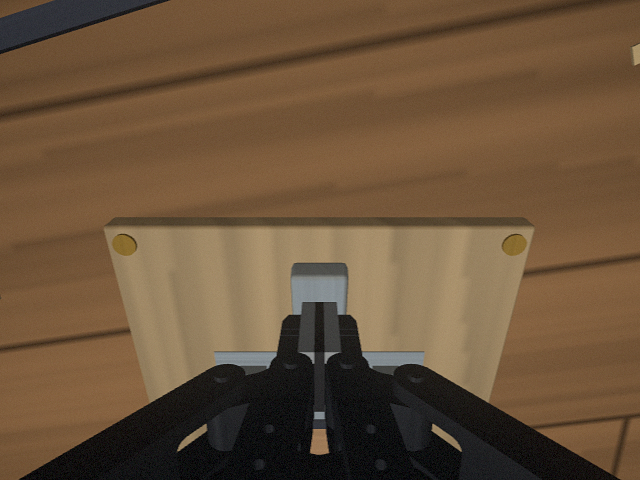

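play_rows --moves '[[[0,0,0],[-0.3,0,3],0],[[0,0,0],[0,0,6],0],[[0,0,0],[0.7,0,9],0]]'

```text
clock: 20.05
eef_pos: [661.5, -32.4, 60.0]
tcp_rot: [-3.142, 0.143, -0.173]
contact_force: [2.3, -0.8, 1.7]
opening: 0.002
```

play_rows --moves '[[[0,0,0],[0.3,0,1],0],[[0,0,0],[0.6,0,2.5],0]]'

```text
clock: 20.25
eef_pos: [661.4, -32.5, 56.9]
tcp_rot: [3.142, 0.144, -0.173]
contact_force: [0.4, -0.1, -0.6]
opening: 0.002
```

play_rows --moves '[[[0,0,0],[0.2,0,1],0],[[0,0,0],[0.3,0,1.5],0]]'

```text
clock: 20.45
eef_pos: [661.0, -32.4, 54.8]
tcp_rot: [3.141, 0.145, -0.173]
contact_force: [-0.7, 0.0, -0.3]
opening: -0.005
```

The force has dropped to about zero, so I'll look.

```bash
python3 - <<'E'
from arc import *
s=r.sense(); f=r.grab_frame('wrist'); save(f,'w15.png');print(s['eef_pos'],s['contact_force'])
g=r.grab_frame('scene');im=cv2.resize(g['color'][180:350,230:420],None,fx=4,fy=3.5);cv2.imwrite('pics/s15.png',im[:,:,::-1])
E
```

```text
[660.98192816 -32.43832942  54.82817351] [-0.67014813  0.01744154 -0.3222856 ]
```

View pics/w15.png

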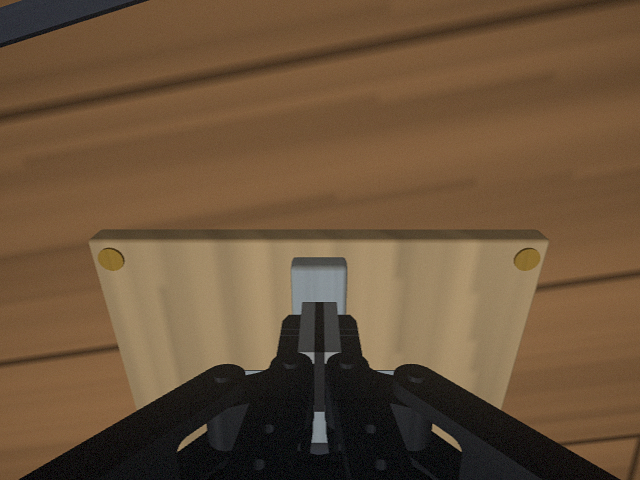

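View pics/s15.png

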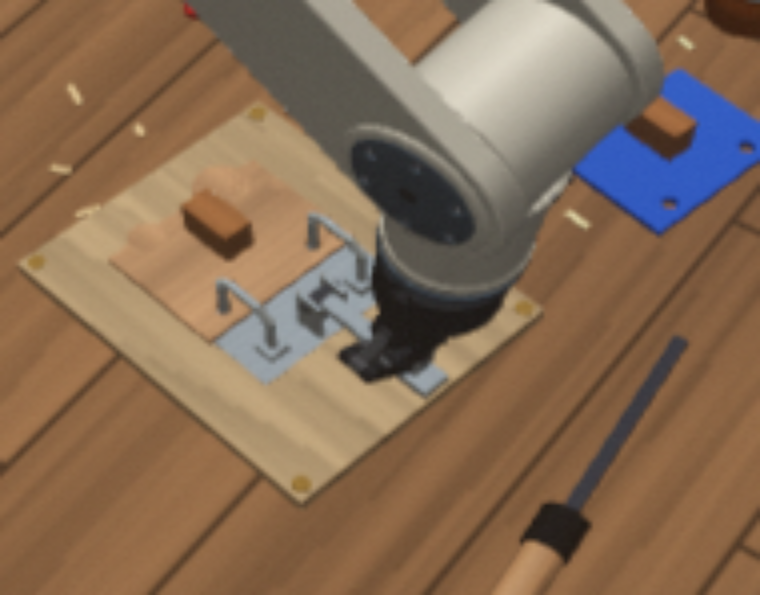

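The rings look shut or nearly so. I'll press in half-millimetre steps until the stop is felt.

play_rows --moves '[[[0,0,0],[0.1,0,0.5],0],[[0,0,0],[0.2,0,1],0]]'

```text
clock: 20.75
eef_pos: [661.2, -32.4, 54.1]
tcp_rot: [3.141, 0.145, -0.173]
contact_force: [0.1, -0.9, 0.0]
opening: -0.0
```

play_rows --moves '[[[0,0,0],[0.1,0,0.5],0],[[0,0,0],[0.2,0,1],0]]'

```text
clock: 20.95
eef_pos: [661.3, -32.5, 53.3]
tcp_rot: [3.141, 0.145, -0.173]
contact_force: [-1.5, -0.4, 5.4]
opening: 0.003
```

play_rows --moves '[[[0,0,0],[0.1,0,0.5],0],[[0,0,0],[0.2,0,0.8],0]]'

```text
clock: 21.15
eef_pos: [661.4, -32.4, 53.3]
tcp_rot: [3.142, 0.145, -0.173]
contact_force: [-2.5, -0.2, 8.6]
opening: -0.001
```

Stop felt at z≈53.3, holding 8.6 N. One firmer push should give about 14 N.

play_rows --moves '[[[0,0,0],[0,0,0.8],0],[[0,0,0],[0,0,1.2],0],[[0,0,0],[0,0,1.4],0]]'

```text
clock: 21.45
eef_pos: [661.4, -32.4, 53.2]
tcp_rot: [3.142, 0.145, -0.173]
contact_force: [-3.6, 0.7, 11.8]
opening: -0.001
```

play_rows --moves '[[[0,0,0],[0,0,1.6],0],[[0,0,0],[0,0,1.6],0],[[0,0,0],[0,0,-3],0],[[0,0,0],[0,0,-10],0],[[0,0,0],[0,0,-40],0],[[0,0,0],[0,0,-80],0],[[0,8.6,0],[-40,0,-120],0],[[0,8.6,0],[-80,0,-160],0],[[0,8.6,0],[-80,0,-160],0],[[0,8.6,0],[-80,0,-160],0],[[0,8.6,0],[-80,0,-160],0]]'

```text
clock: 22.55
eef_pos: [606.8, -22.8, 222.8]
tcp_rot: [-3.142, -0.006, -0.173]
contact_force: [0.8, 0.0, -0.6]
opening: 0.001
```

```bash
python3 - <<'E'
from arc import *
s=r.sense(); f=r.grab_frame('wrist'); save(f,'w16.png');print(s['eef_pos'],s['tcp_rot'],s['contact_force'],s['clock'])
g=r.grab_frame('scene');im=cv2.resize(g['color'][180:350,230:420],None,fx=4,fy=3.5,interpolation=cv2.INTER_CUBIC);cv2.imwrite('pics/s16.png',im[:,:,::-1])
for th in (0,0.03,0.1):
    a=th-0.035
    print(th,np.round(proj(f,[F((50+ro*np.cos(a)-5*np.sin(a),0,49+ro*np.sin(a)+5*np.cos(a))) for ro in (66,102)],s)[:,1],1))
E
```

```text
[606.83943225 -22.83373785 222.7764894 ] [-3.14153725 -0.0060438  -0.17298059] [ 0.77601417  0.00542964 -0.61712134] 22.55
0 [162.7 113.8]
0.03 [163.2 114. ]
0.1 [164.5 114.8]
```

View pics/w16.png

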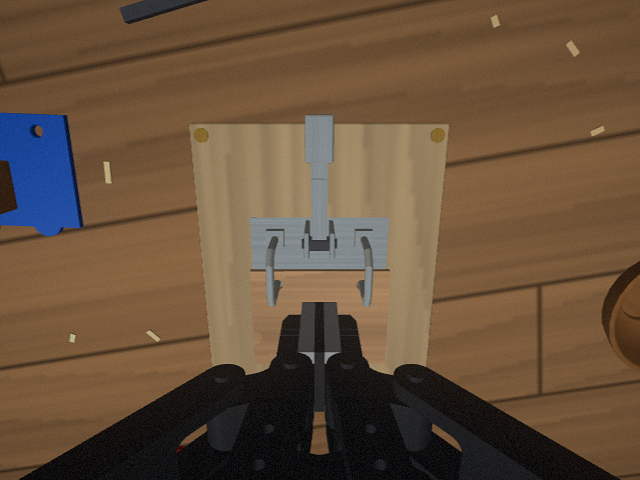

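View pics/s16.png

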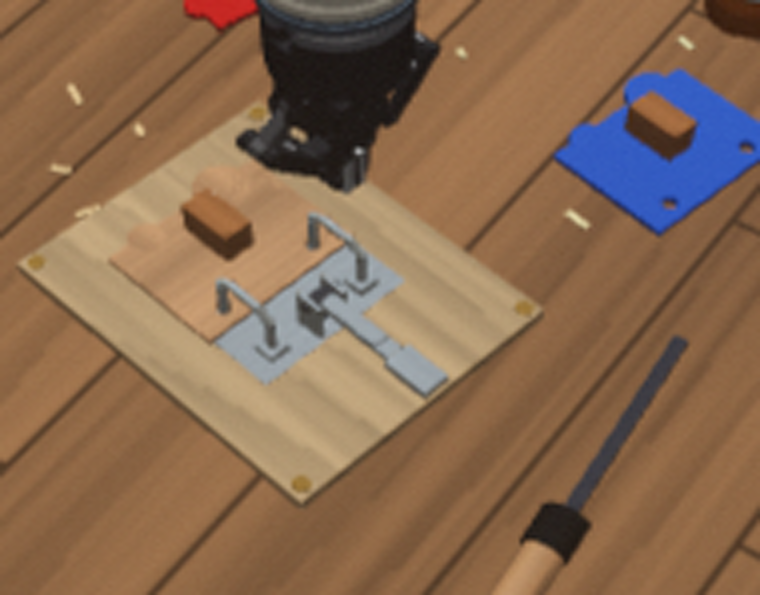

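The lever stayed down with the fingers away. Its paddle corner is at scene pixel (342,288), the same as in the first picture, and the rings meet the posts with the pattern flat beneath. I'll hand it in.

```bash
python3 - <<'E'
from rig import r
print(r.sign_off())
E
```

```text
the job is handed in; nothing more can be done
None
```

The pattern is filed and the rings are shut; I handed the job in at about 22.7 s of the 72 s allowed, and no verdict was reported.

- **Lever up:** I pinched the paddle lightly and followed its arc. A wrist picture then showed the lever at about 1.15 rad, its open stop.
- **Pattern on the posts:** I gripped the bare-wood pattern by its block and lined its holes up with the posts using the wrist camera. It came down with about 10 N of contact. The next picture showed both posts through their holes and the plate flat, with the rings still open.
- **Lever down:** I pushed it home with shut fingers, without gripping it. It stopped hard with the fingertips at z ≈ 53.2 mm. The highest force I read on the lever was about 12 N, and I pressed slightly further without a separate reading.

**Last checks:** with the arm clear, the lever stayed down. Its paddle was at the same place in the scene view as at the start, to about a pixel. The arches closed over the posts with the pattern flat underneath. The arm kept clear of the bowl, gouge and wax jar on every move. I did not re-measure where they stood at the end.

**Disagreements:** the first file position from the top and scene cameras differed by about 7 mm in x. The wrist camera settled it to about 1 mm. No check failed.

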